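Nest a draw series and hold the conditioning box open for loading

TASK

These three deep-drawn steel cups go into the temperature-conditioning box as one nest: leave the widest cup standing where it is, set the middle one inside it and the narrowest inside that, all upright and right down on the bottom. Then raise the box's self-closing lid, the one with the T-handle, to 60 degrees and finish still holding it there, gripper on the lid and nothing propping it, so that I can load the nest with both hands; leave the room thermometer, the ring gauge and the flange where they are.

Things in the scene. Friction and masses are not known exactly. Their poses are not given: they have to be found in the camera images.
- cup_first: widest cup of the draw series: plain steel, open at the top, round, outside diameter 64 mm, height 26 mm, wall and bottom 2.5 mm (inside diameter 59 mm), 0.11 kg give or take. Origin: centre of its underside; z is up along its axis. Stands upright on the table (z = 0). The three cups are told apart by width and height only; which one stands where changes from start to start.
- cup_second: middle cup: plain steel, open at the top, outside diameter 48 mm, height 43 mm, wall and bottom 2.5 mm (inside diameter 43 mm), about 0.10 kg. Origin: centre of its underside; z up its axis. Its foot edge is rounded by 5 mm. Seated in the widest cup its origin is 2.5 mm above that cup's origin and its rim stands 19.5 mm above that cup's rim; there is 5.5 mm of play all round.
- cup_third: narrowest and tallest cup: plain steel, open at the top, outside diameter 35 mm, height 66 mm, wall and bottom 2.5 mm, about 0.09 kg. Origin: centre of its underside; z up its axis. Its foot edge is rounded by 5 mm. Seated in the middle cup its origin is 2.5 mm above that cup's origin and its rim stands 25.5 mm above that cup's rim; there is 4 mm of play all round.
- conditioning_box: insulated grey box, fixed: 150 mm deep (x), 170 mm wide (y), rim 98 mm high; a finned cooler with a black fan sticks out 42 mm more from its right (-y) end. Origin: centre of its underside (table height); x points from the handle side to the hinge, y along the hinge, z up. The lid covers it, 154 x 174 mm, its top 123 mm above the table when shut.
- lid_hinge (a point): middle of the lid's hinge axis, along the back of the box: 81 mm behind (+x of) the box's origin and 100 mm above the table. Axes as the box's: y lies along the hinge. It does not move when the lid does.
- lid_handle (a point): centre of the black cross grip of the lid's T-handle: round bar 17 mm thick, 46 mm long along y (parallel to the hinge), ends free, carried 34 mm in front of the lid's edge on one central stem 12 mm thick. Turns with the lid about the hinge: shut, it lies 192 mm in front of (-x) and 10.5 mm above the hinge axis, 110.5 mm above the table. Axes turn with the lid; shut, they are the box's.
- lid (a joint): opening angle of the lid in radians: 0 shut (the start), grows as the front edge goes up and back; 60 degrees is 1.047; stop at 1.4. Spring hinges and its weight pull it shut from every angle: lifting at the T-handle takes about 4 to 5 N all the way, and it falls shut if let go. The T-handle's bar can turn between the fingers that pinch its ends.
- thermo_hygrometer: bystander: small white upright room thermometer, 50 x 62 x 70 mm, stands on the perforated fixture plate (top 50 mm above the table) behind the cups. Origin: centre of its underside.
- ring_gauge: bystander: steel ring, 52 mm in diameter, 18 mm high with a small bore, lying flat on the table. Origin: centre of its underside.
- flange_sample: bystander: turned steel flange, 66 mm in diameter with a raised hub, 31 mm high in all, on the fixture plate (top 50 mm above the table) behind the box. Origin: centre of its underside.
Not all that is in view belongs to the job. Leave any blue look-alike of the cup_second alone.

How it is judged:
On the way:
1. the three cups stand nested in the widest one, right down and let go, with the lid still shut (horizontal distance between cup_second and cup_first below 0.01 m and z of cup_second in the frame of cup_first between 0 and 0.006 m and angle between each of cup_second, cup_third's own z axis and vertical below 0.12 rad and horizontal distance between cup_third and cup_second below 0.01 m and z of cup_third in the frame of cup_second between 0 and 0.006 m and angle between cup_first's own z axis and vertical below 0.1 rad and height (world z) of cup_first below 0.006 m and distance of cup_first from where it was at the start of the episode below 0.03 m and contact force between the fingers and cup_first below 0.05 N and contact force between the fingers and cup_second below 0.05 N and contact force between the fingers and cup_third below 0.05 N and value of joint lid below 0.1 rad), for 0.2 s.
At the end, for the whole second after the job is handed in: lid still at 60 +-6 degrees, carried by the fingers (over 1 N), no other thing on box or lid; cups upright and nested, each within 10 mm of centre and its underside under 6 mm above that of the cup outside; widest on the table within 30 mm of its start; no cup touched by the fingers (value of joint lid between 0.942 and 1.152 rad and velocity of joint lid between -0.05 and 0.05 rad/s and contact force between the fingers and conditioning_box above 1 N and horizontal distance between cup_second and cup_first below 0.01 m and z of cup_second in the frame of cup_first between 0 and 0.006 m and angle between each of cup_second, cup_third's own z axis and vertical below 0.12 rad and horizontal distance between cup_third and cup_second below 0.01 m and z of cup_third in the frame of cup_second between 0 and 0.006 m and angle between cup_first's own z axis and vertical below 0.1 rad and height (world z) of cup_first below 0.006 m and distance of cup_first from where it was at the start of the episode below 0.03 m and contact force between the fingers and cup_first below 0.05 N and contact force between the fingers and cup_second below 0.05 N and contact force between the fingers and cup_third below 0.05 N and contact force between each of cup_first, cup_second, cup_third, thermo_hygrometer, ring_gauge, flange_sample and conditioning_box below 0.05 N); the arm keeps its last pose, push and grip.
It fails at once if the room thermometer is pushed more than 20 mm or tipped (distance of thermo_hygrometer from where it was at the start of the episode above 0.02 m or angle between thermo_hygrometer's own z axis and vertical above 0.3 rad).
It fails at once if the ring gauge is pushed more than 20 mm or tipped (distance of ring_gauge from where it was at the start of the episode above 0.02 m or angle between ring_gauge's own z axis and vertical above 0.3 rad).
It fails at once if the flange sample is pushed more than 20 mm or tipped (distance of flange_sample from where it was at the start of the episode above 0.02 m or angle between flange_sample's own z axis and vertical above 0.3 rad).
It also fails if it takes over 70 s, if anything falls off the work surface, if the arm or the gripper's body presses on something with over 40 N, if the wrist force passes 120 N, or if a joint passes its speed limit or range.

ROBOT

A 6-joint arm with a two-finger parallel gripper is mounted at the origin on a cart in front of the work surface, level with it; the furniture and walls round the work are solid. World frame = base frame: x ahead of the robot, y to its left, z up, the work surface at z = 0. Lengths are in m, angles in rad, forces in N, time in s.
With the tool pointing down it reaches from about 0.35 to 0.875 m from the base axis. Payload 4.2 kg.
Tool frame: the origin (TCP) lies midway between the tips of the shut fingers; the grasp point (between the pads) lies 19 mm behind it (env.grip_point_offset is the distance from the TCP to the grasp point, in m); z points along the fingers, y is the line along which they close (so a half turn about z gives the same grasp; the last joint's range is limited). The gripper opens to 85 mm and grips with 20 to 120 N. Pads are 22 mm wide; open, the fingers measure 114 mm over their backs; the gripper's body (76 mm by 85 mm) begins 54 mm behind the grasp point. The pads swing forward as they close: fully open they stand 13 mm farther back than shut.
Start: joints at [1.369, 0.385, 0.008, 0, -1.194, -0.259], TCP at [0.278, 0.56, 0.231] pointing down, gripper open.
Joint ranges: [-3.14, 3.14], [-1.21, 2.06], [-1.07, 1.41], [-3.16, 2.05], [-2.99, -0.16], [-3.1, 3.1]. Speed limits (rad/s): [2.79, 2.79, 3.14, 3.14, 3.14, 3.14].

INTERFACE

Orientations are given as a unit quaternion [w, x, y, z].
In Python, from station import sensors, optics, env gives the robot as it stands.
- The arm moves only by the tool apply_moves, never from a script. Its argument "moves" is a list of rows, each an object of numbers: "tx", "ty", "tz": the shift along the tool's x, y, z in m; "yaw": the turn about the tool's z in units of 6 degrees (1.0 is 6 degrees); "jaw": the closure, from -1 (fully open) to 1 (shut). In form: [{"tx": .., "ty": .., "tz": .., "yaw": .., "jaw": ..}, ...]. A call has 1 to 12 rows; each row shifts and turns the commanded pose from where the row before left it, along the tool's axes as they then stand; what a row does not reach is not made up. A row lasts 1/10 s, in which the tool goes at most 50 mm and 8.59 degrees, less where a joint would pass 70% of its speed; a pose out of reach is approached as far as the arm can. A call with a gripper value outside its range is refused whole. The fingers move at their own pace and stop on an object; the grip force is fixed at half the most. Time passes only in rows, so rows that do not move let the fingers close. It gives the time, the measured TCP pose, the force, the opening and the grip force at its end, in the units of the state.
- sensors.get_state(): the state, without advancing time (a new reading comes with each control period).
- optics.camera(name): name is "scene" or "top" or "wrist"; returns (picture, depth): 384x512x3 uint8, red, green, blue; 384x512 float32, m along the optical axis (not along the pixel's ray), 0 where there is no reading.
- optics.camera_info(name): a dict with "camera_matrix" (3x3 intrinsics, pixels), "extrinsics" (4x4, takes a point from camera to world coordinates). Camera axes: x right, y down, z forward; pixel columns grow to the right and rows downward; lengths in m; the calibration is good to about 2 mm. A picture is of the moment at which its call begins: read the wrist's pose just before it. camera_info takes no time and is no camera call; for the wrist camera it gives the pose at the moment of the call.
- env.finish_job(): hands the job in; it is judged then, once.
The state is a dict: "time_s": time; "q": joint angles; "qd": joint speeds; "tau": joint torques, N m; "position": TCP position; "tool_rot": TCP orientation; "wrist_force": force on the tool from outside, world axes, zero at the start; "ft_torque": the same for the moment, N m; "opening": finger opening in m; "finger_force": force on a finger pad.
Only numpy, scipy, OpenCV 4.12 (cv2) and the standard library are available. Lean on these libraries where they do the work, as an engineer would, in place of code of your own. Each camera call takes 0.05 s, during which the arm holds its last target. There are 200 camera calls.

## Working session

There is one attempt and no reset: what is moved stays moved. The work goes in short steps, Python scripts to look and compute and a tool call to move; the robot and the scene stay as the last step left them, time stands still between calls to the robot, and variables do not carry over. Pictures are saved under pics/ and viewed, at most 10 in all, crops included, and the job is handed in when it is done.

Besides the shell and the picture viewer there is one more tool, called after ">>>" as a command line: name --argument value ..., lists and objects as JSON in quotes. apply_moves: Moves the arm, as the interface text tells. Its arguments: {"type":"object","properties":{"moves":{"type":"array"}},"required":["moves"]}

```bash
ls; mkdir -p pics
python3 - <<'E'
from station import sensors, optics, env
import cv2,numpy as np
s=sensors.get_state();print({k:np.round(v,3).tolist() for k,v in s.items()},env.grip_point_offset)
for n in("scene","top"):
    p,d=optics.camera(n);np.savez(f"{n}.npz",p=p,d=d,**{k:v for k,v in optics.camera_info(n).items() if k in("camera_matrix","extrinsics")})
    cv2.imwrite(f"pics/{n}.png",p[:,:,::-1]);print(n,np.round(optics.camera_info(n)["extrinsics"],3).tolist(),np.asarray(optics.camera_info(n)["camera_matrix"]).tolist())
E
```

```text
pics
{'time_s': 0.0, 'q': [1.369, 0.386, 0.007, -0.001, -1.194, -0.259], 'qd': [0.0, 0.001, -0.001, 0.002, -0.0, -0.001], 'tau': [0.0, -39.229, 18.841, 4.186, -0.005, -0.0], 'position': [0.278, 0.559, 0.23], 'tool_rot': [0.001, 0.974, -0.228, -0.0], 'wrist_force': [0.233, 0.087, 0.022], 'ft_torque': [-0.013, 0.016, -0.033], 'finger_force': 0.0, 'opening': 0.085} 0.0187
scene [[0.574, -0.497, 0.651, -0.171], [-0.819, -0.333, 0.468, -0.675], [-0.016, -0.801, -0.598, 0.744], [0.0, 0.0, 0.0, 1.0]] [[421.34496738137517, 0.0, 251.14505428966862], [0.0, 421.34496738137517, 184.9952275747112], [0.0, 0.0, 1.0]]
top [[-0.0, -0.998, 0.059, 0.508], [-1.0, -0.0, -0.01, -0.149], [0.01, -0.059, -0.998, 0.989], [0.0, 0.0, 0.0, 1.0]] [[394.20657883488127, 0.0, 253.04879060518007], [0.0, 394.20657883488127, 185.4727453593019], [0.0, 0.0, 1.0]]
```

View pics/scene.png

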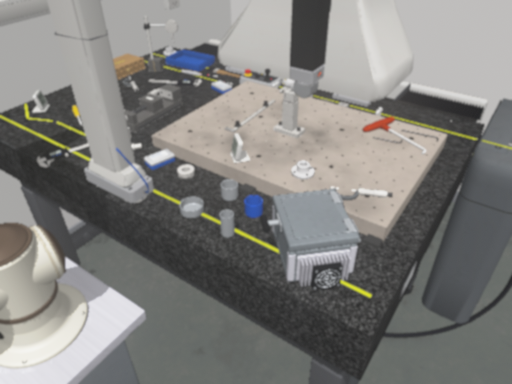

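View pics/top.png

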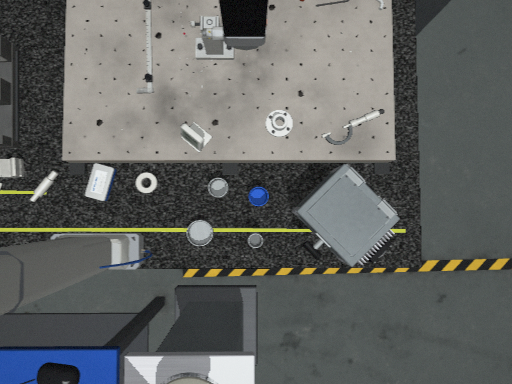

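The top view shows these candidates:
- Wide cup at (200,232).
- Grey middle cup at (218,187).
- Blue look-alike at (258,196), to be left alone.
- Narrow cup at (255,240).
- Ring gauge at (146,182).
- Box at (347,214), with its T-handle at about (318,245).

I'll check these in one close crop and measure them.

```bash
cat > h.py <<'E'
import numpy as np
def load(n):
    z=np.load(n+".npz");return z["p"],z["d"],z["camera_matrix"],z["extrinsics"]
def cloud(d,K,T):
    v,u=np.mgrid[:d.shape[0],:d.shape[1]]
    c=np.stack([(u-K[0,2])/K[0,0]*d,(v-K[1,2])/K[1,1]*d,d],-1)
    return c@T[:3,:3].T+T[:3,3]
E
python3 - <<'E'
from h import *
import cv2
p,d,K,T=load("top");P=cloud(d,K,T)
cv2.imwrite("pics/crop.png",cv2.resize(p[160:280,170:410,::-1],None,fx=3.3,fy=3.3,interpolation=cv2.INTER_CUBIC))
def rg(n,u,v,r,lo,hi=1):
    q=P[v-r:v+r+1,u-r:u+r+1].reshape(-1,3);q=q[(q[:,2]>lo)&(q[:,2]<hi)]
    c,R=cv2.minEnclosingCircle(q[:,:2].astype(np.float32));print(n,len(q),np.round(c,4),"R",round(R,4),"zmax",np.round(np.percentile(q[:,2],[50,95]),4))
rg("first",200,232,17,.012);rg("second",218,187,14,.03);rg("third",255,240,12,.045);rg("blue",258,196,14,.03);rg("ring",146,182,14,.008)
# box lid top
q=P[150:275,285:410].reshape(-1,3);m=(q[:,2]>.112)&(q[:,2]<.135);r=cv2.minAreaRect(q[m][:,:2].astype(np.float32));print("lid",m.sum(),r,np.median(q[m][:,2]))
print(np.round(cv2.boxPoints(r),4).tolist())
v0,u0=228,300
for v in range(230,262,3):print(v,[f"{P[v,u,0]:.3f},{P[v,u,1]:.3f},{P[v,u,2]:.3f}" for u in range(303,336,4)])
E
```

```text
first 117 [ 0.4732 -0.0743] R 0.0823 zmax [0.024  0.0282]
second 79 [ 0.5395 -0.1012] R 0.0574 zmax [0.0408 0.0446]
third 63 [ 0.4633 -0.1594] R 0.0459 zmax [0.064  0.0672]
blue 70 [ 0.5321 -0.1676] R 0.0307 zmax [0.0416 0.0453]
ring 290 [ 0.5431 -0.0094] R 0.1439 zmax [0.0167 0.0193]
lid 5752 ((0.48121508955955505, -0.35411757230758667), (0.17313668131828308, 0.1979185938835144), 44.4447021484375) 0.12095087296860685
[[0.35010001063346863, -0.3440999984741211], [0.4887000024318695, -0.48539999127388], [0.6122999787330627, -0.36419999599456787], [0.47369998693466187, -0.22290000319480896]]
230 ['0.454,-0.284,0.001', '0.454,-0.294,0.000', '0.455,-0.303,0.006', '0.461,-0.295,0.115', '0.461,-0.303,0.119', '0.461,-0.312,0.120', '0.461,-0.320,0.121', '0.461,-0.329,0.122', '0.461,-0.338,0.120']
233 ['0.447,-0.284,-0.003', '0.447,-0.294,-0.002', '0.447,-0.304,0.000', '0.453,-0.296,0.106', '0.454,-0.303,0.119', '0.454,-0.312,0.117', '0.454,-0.320,0.122', '0.454,-0.328,0.124', '0.454,-0.338,0.121']
236 ['0.439,-0.284,0.001', '0.439,-0.294,-0.003', '0.439,-0.304,0.000', '0.439,-0.314,0.001', '
[... 1059 characters left out ...]
4,-0.002', '0.402,-0.343,-0.000', '0.402,-0.353,0.001', '0.413,-0.341,0.105']
254 ['0.395,-0.283,0.002', '0.395,-0.294,-0.002', '0.395,-0.303,-0.000', '0.408,-0.294,0.117', '0.408,-0.303,0.117', '0.395,-0.332,0.005', '0.395,-0.344,-0.001', '0.395,-0.353,-0.000', '0.396,-0.360,0.015']
257 ['0.387,-0.283,-0.000', '0.387,-0.294,-0.002', '0.387,-0.304,-0.002', '0.401,-0.294,0.114', '0.401,-0.303,0.115', '0.387,-0.333,0.000', '0.387,-0.344,-0.001', '0.387,-0.353,-0.001', '0.387,-0.363,0.001']
260 ['0.380,-0.283,-0.000', '0.380,-0.293,-0.000', '0.380,-0.304,-0.002', '0.380,-0.313,-0.001', '0.508,-0.149,0.989', '0.380,-0.333,0.003', '0.380,-0.343,0.001', '0.380,-0.353,-0.001', '0.380,-0.363,0.001']
```

View pics/crop.png

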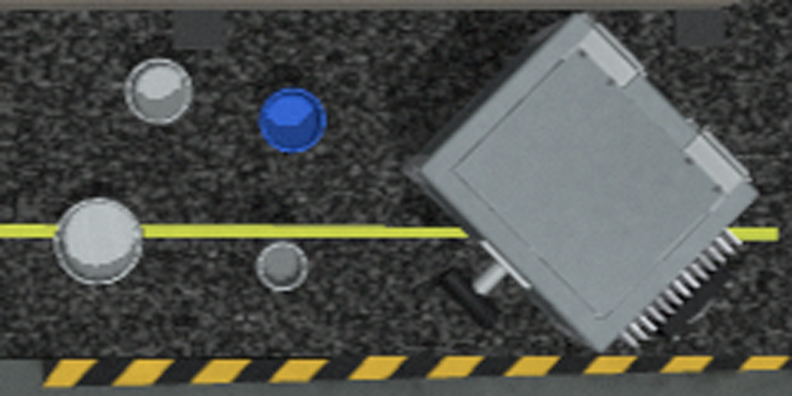

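The crop confirms the choice: wide cup at (98,240), grey middle cup at (159,92), blue look-alike at (292,120), narrow cup at (282,266), and the handle bar running from (440,280) to (487,318). The bar's direction is about 45°, so one yaw serves every grasp. Next I'll refine the numbers.

```bash
cat >> h.py <<'E'
def ray(u,v,z,K,T):
    r=T[:3,:3]@np.array([(u-K[0,2])/K[0,0],(v-K[1,2])/K[1,1],1]);return T[:3,3]+r*(z-T[2,3])/r[2]
E
python3 - <<'E'
from h import *
import cv2
from scipy.optimize import least_squares
p,d,K,T=load("top");P=cloud(d,K,T)
for n,u,v,r,z,R,cr in(("first",200,232,17,.026,.032,(98,240)),("second",218,187,14,.043,.024,(159,92)),("third",255,240,12,.066,.0175,(282,266)),("blue",258,196,14,.043,.024,(292,120))):
    q=P[v-r:v+r+1,u-r:u+r+1].reshape(-1,3);q=q[(abs(q[:,2]-z)<.012)]
    c,Rm=cv2.minEnclosingCircle(q[:,:2].astype(np.float32))
    print(n,len(q),np.round(c,4),round(Rm,4),"mean",q[:,:2].mean(0).round(4),"eye",ray((cr[0]+.5)/3.3-.5+170,(cr[1]+.5)/3.3-.5+160,z,K,T).round(4))
q=P[150:275,285:410].reshape(-1,3);m=(q[:,2]>.112)&(q[:,2]<.135)&(q[:,0]-q[:,1]>.73)
print("lid",cv2.minAreaRect(q[m][:,:2].astype(np.float32)))
q=P[236:262,297:335].reshape(-1,3);m=(q[:,2]>.10)&(q[:,2]<.13)&(q[:,0]-q[:,1]<.713);q=q[m]
print("bar",m.sum(),cv2.minAreaRect(q[:,:2].astype(np.float32)),q.mean(0).round(4))
for c in((440,280),(487,318),(465,298)):print(ray((c[0]+.5)/3.3-.5+170,(c[1]+.5)/3.3-.5+160,.115,K,T).round(4))
print("thermo",P[120:152,178:214][(P[120:152,178:214,2]>.09)&(P[120:152,178:214,2]<.2)].min(0),"plate edge",[P[v,230].round(3).tolist() for v in(155,158,161,164)])
E
```

```text
first 106 [ 0.4497 -0.0292] 0.0319 mean [ 0.4491 -0.027 ] eye [ 0.4503 -0.0285  0.026 ]
second 74 [ 0.5597 -0.0743] 0.0241 mean [ 0.5591 -0.0744] eye [ 0.5583 -0.0741  0.043 ]
third 53 [ 0.4345 -0.1642] 0.0173 mean [ 0.4347 -0.1647] eye [ 0.4343 -0.1632  0.066 ]
blue 68 [ 0.5382 -0.172 ] 0.0237 mean [ 0.5387 -0.1724] eye [ 0.538  -0.1709  0.043 ]
lid ((0.4900120496749878, -0.3630867302417755), (0.17313668131828308, 0.17279236018657684), 44.4447021484375)
bar 124 ((0.41579943895339966, -0.28754541277885437), (0.045651283115148544, 0.011233208701014519), 44.48657989501953) [ 0.4163 -0.287   0.1159]
[ 0.4288 -0.268   0.115 ]
[ 0.4035 -0.2992  0.115 ]
[ 0.4168 -0.2846  0.115 ]
thermo [ 0.65047326 -0.04638089  0.09027255] plate edge [[0.636, -0.103, 0.051], [0.629, -0.103, 0.045], [0.624, -0.102, 0.026], [0.619, -0.101, 0.008]]
```

>>> apply_moves --moves '[{"yaw":1.07,"jaw":-0.13},{"yaw":1.07,"jaw":-0.13},{"yaw":1.06,"tx":0.02,"ty":0.01,"jaw":-0.13},{"tx":0.045,"ty":0.017,"jaw":-0.13},{"tx":0.045,"ty":0.017,"jaw":-0.13},{"tx":0.045,"ty":0.017,"jaw":-0.13},{"tx":0.045,"ty":0.017,"jaw":-0.13},{"tx":0.045,"ty":0.017,"jaw":-0.13},{"tx":0.045,"ty":0.017,"jaw":-0.13},{"tx":0.045,"ty":0.017,"jaw":-0.13},{"tx":0.045,"ty":0.017,"jaw":-0.13},{"tx":0.045,"ty":0.017,"jaw":-0.13}]'

```text
$.moves[0]: bad value
```

```bash
cat >> h.py <<'E'
TG=dict(first=(.450,-.0288),second=(.5592,-.0743),third=(.4345,-.164),bar=(.4158,-.2872))
def go(n,s=None):
    from station import sensors
    from scipy.spatial.transform import Rotation as Ro
    s=sensors.get_state();R=Ro.from_quat(s["tool_rot"],scalar_first=True).as_matrix()
    p=np.array(s["position"]);t=np.array([*(TG[n] if isinstance(n,str) else n),p[2]])
    print(n,"tool move",(R.T@(t-p)).round(4),"pos",p.round(4),"heading",np.degrees(np.arctan2(R[1,0],R[0,0])).round(2),"open",round(float(s["opening"]),4),"F",np.round(s["wrist_force"],2),"ff",round(float(s["finger_force"]),2),"t",round(float(s["time_s"]),2))
E
python3 - <<'E'
from h import *
go("second")
from station import optics
import cv2
i=optics.camera_info("wrist");p,d=optics.camera("wrist");np.savez("wrist.npz",p=p,d=d,camera_matrix=i["camera_matrix"],extrinsics=i["extrinsics"])
cv2.imwrite("pics/w1.png",p[:,:,::-1])
E
```

```text
second tool move [0.534  0.4423 0.001 ] pos [0.2776 0.5593 0.2303] heading -26.41 open 0.0853 F [ 0.19  0.45 -0.48] ff 0.0 t 0.1
```

View pics/w1.png

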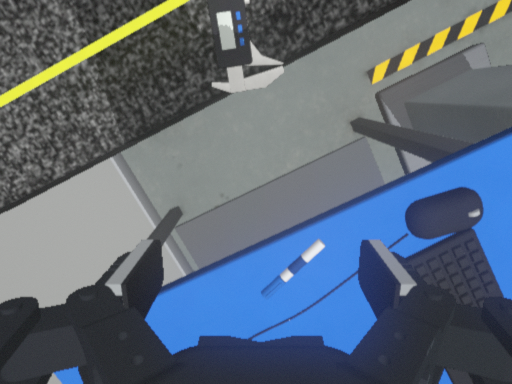

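The move was refused, probably because every row needs all five keys. The wrist view shows the open pads, with the left tip near (175,210) and the right near (365,240).

>>> apply_moves --moves '[{"tx":0,"ty":0,"tz":0,"yaw":1.07,"jaw":-0.13},{"tx":0,"ty":0,"tz":0,"yaw":1.07,"jaw":-0.13},{"yaw":1.06,"tx":0.02,"ty":0.01,"tz":0,"jaw":-0.13},{"tx":0.045,"ty":0.017,"tz":0,"yaw":0,"jaw":-0.13},{"tx":0.045,"ty":0.017,"tz":0,"yaw":0,"jaw":-0.13},{"tx":0.045,"ty":0.017,"tz":0,"yaw":0,"jaw":-0.13},{"tx":0.045,"ty":0.017,"tz":0,"yaw":0,"jaw":-0.13},{"tx":0.045,"ty":0.017,"tz":0,"yaw":0,"jaw":-0.13},{"tx":0.045,"ty":0.017,"tz":0,"yaw":0,"jaw":-0.13},{"tx":0.045,"ty":0.017,"tz":0,"yaw":0,"jaw":-0.13},{"tx":0.045,"ty":0.017,"tz":0,"yaw":0,"jaw":-0.13},{"tx":0.045,"ty":0.017,"tz":0,"yaw":0,"jaw":-0.13}]'

```text
time_s: 1.35
position: [0.4613, 0.1411, 0.2314]
tool_rot: [-0.0, 0.922, -0.387, 0.0]
wrist_force: [0.6, 0.2, 0.0]
opening: 0.0483
finger_force: 0.0
```

Run:
```python
from h import *
go("second")
from station import optics,sensors
import cv2
from scipy.spatial.transform import Rotation as Ro
s=sensors.get_state();i=optics.camera_info("wrist");p,d=optics.camera("wrist")
P=cloud(d,np.array(i["camera_matrix"]),np.array(i["extrinsics"]))
R=Ro.from_quat(s["tool_rot"],scalar_first=True).as_matrix();Q=(P-s["position"])@R
m=(d>0)&(abs(Q[...,0])<.02)&(abs(Q[...,1])<.06)&(Q[...,2]<.03);q=Q[m]
for sg in(1,-1):
    k=q[(q[:,1]*sg>0)];print(len(k),"tip z",np.percentile(k[:,2],[90,98,100]).round(4),"y",np.percentile(k[k[:,2]>-.02][:,1],[2,50,98]).round(4))
```

```text
second tool move [ 0.2224  0.0808 -0.    ] pos [0.4613 0.1411 0.2314] heading -45.58 open 0.0483 F [0.64 0.2  0.  ] ff 0.0 t 1.35
21128 tip z [-0.0413 -0.0163 -0.0021] y [0.0241 0.0244 0.0372]
21451 tip z [-0.0421 -0.0163 -0.0023] y [-0.0366 -0.0242 -0.0238]
```

>>> apply_moves --moves '[{"tx":0.045,"ty":0.016,"tz":0,"yaw":0,"jaw":-1},{"tx":0.045,"ty":0.016,"tz":0,"yaw":0,"jaw":-1},{"tx":0.045,"ty":0.016,"tz":0,"yaw":0,"jaw":-1},{"tx":0.045,"ty":0.016,"tz":0,"yaw":0,"jaw":-1},{"tx":0.0424,"ty":0.0168,"tz":0,"yaw":0,"jaw":-1},{"tx":0,"ty":0,"tz":0.04,"yaw":0,"jaw":-1},{"tx":0,"ty":0,"tz":0.04,"yaw":0,"jaw":-1},{"tx":0,"ty":0,"tz":0.03,"yaw":0,"jaw":-1}]'

```text
time_s: 2.2
position: [0.5577, -0.0732, 0.1187]
tool_rot: [0.0, 0.921, -0.388, -0.001]
wrist_force: [-0.4, -0.3, -0.3]
opening: 0.0856
finger_force: 0.0
```

Run:
```python
from h import *
go("second")
from station import optics,sensors
import cv2
i=optics.camera_info("wrist");p,d=optics.camera("wrist");K=np.array(i["camera_matrix"]);T=np.array(i["extrinsics"])
P=cloud(d,K,T);c=np.array(TG["second"])
m=(abs(P[...,2]-.043)<.004)&(np.hypot(P[...,0]-c[0],P[...,1]-c[1])<.035)
q=P[m];cc,r=cv2.minEnclosingCircle(q[:,:2].astype(np.float32));print(len(q),cc,r)
cv2.imwrite("pics/w2.png",p[:,:,::-1])
```

```text
second tool move [ 0.0019 -0.0003 -0.    ] pos [ 0.5577 -0.0732  0.1187] heading -45.72 open 0.0856 F [-0.41 -0.28 -0.27] ff 0.0 t 2.2
879 (0.5592597723007202, -0.07148359715938568) 0.02427355758845806
```

View pics/w2.png

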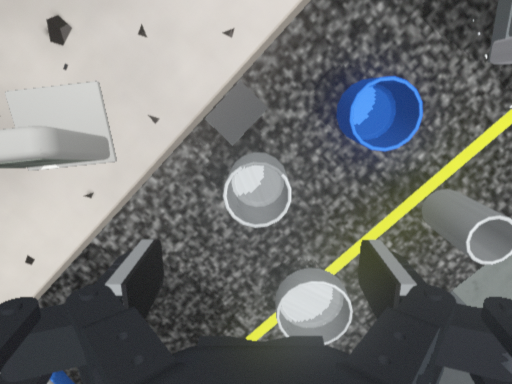

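The wrist view shows the middle cup at (257,192), centred between the fingers, and the blue one well clear at (385,112). Both cameras agree within 3 mm, so I'll go down and grasp.

>>> apply_moves --moves '[{"tx":0.001,"ty":0,"tz":0.03,"yaw":0,"jaw":-1},{"tx":0,"ty":0,"tz":0.03,"yaw":0,"jaw":-1},{"tx":0,"ty":0,"tz":0.02,"yaw":0,"jaw":-1},{"tx":0,"ty":0,"tz":0.0145,"yaw":0,"jaw":-1},{"tx":0,"ty":0,"tz":0,"yaw":0,"jaw":-0.5},{"tx":0,"ty":0,"tz":0,"yaw":0,"jaw":0},{"tx":0,"ty":0,"tz":0,"yaw":0,"jaw":1},{"tx":0,"ty":0,"tz":0,"yaw":0,"jaw":1},{"tx":0,"ty":0,"tz":0,"yaw":0,"jaw":1},{"tx":0,"ty":0,"tz":0,"yaw":0,"jaw":1},{"tx":0,"ty":0,"tz":0,"yaw":0,"jaw":1}]'

```text
time_s: 3.35
position: [0.5611, -0.073, 0.0288]
tool_rot: [-0.001, 0.922, -0.387, 0.002]
wrist_force: [-0.3, 0.5, 7.8]
opening: 0.0461
finger_force: 61.7
```

Run:
```python
from h import *
go("second");go("first")
```

```text
second tool move [-0.0004  0.0022 -0.    ] pos [ 0.5611 -0.073   0.0288] heading -45.56 open 0.0461 F [-0.26  0.5   7.78] ff 61.7 t 3.35
first tool move [-0.1094  0.0483 -0.0004] pos [ 0.5611 -0.073   0.0288] heading -45.56 open 0.0461 F [-0.26  0.5   7.78] ff 61.7 t 3.35
```

>>> apply_moves --moves '[{"tx":0,"ty":0,"tz":-0.02,"yaw":0,"jaw":1},{"tx":0,"ty":0,"tz":-0.03,"yaw":0,"jaw":1},{"tx":0,"ty":0,"tz":-0.03,"yaw":0,"jaw":1},{"tx":0,"ty":0,"tz":0,"yaw":0,"jaw":1},{"tx":0,"ty":0,"tz":0,"yaw":0,"jaw":1}]'

```text
time_s: 3.85
position: [0.5595, -0.073, 0.1074]
tool_rot: [-0.001, 0.922, -0.388, 0.0]
wrist_force: [-1.3, 0.1, -1.7]
opening: 0.0459
finger_force: 61.8
```

Run:
```python
from h import *
go("first")
from station import optics
import cv2
a=optics.camera("wrist")[0];i=optics.camera_info("scene");b,d=optics.camera("scene")
np.savez("scene.npz",p=b,d=d,camera_matrix=i["camera_matrix"],extrinsics=i["extrinsics"])
im=np.hstack([cv2.resize(a[120:340,120:400],(390,306)),cv2.resize(b[140:260,170:323],(390,306),interpolation=cv2.INTER_CUBIC)])
cv2.imwrite("pics/w3.png",im[:,:,::-1])
```

```text
first tool move [-1.082e-01  4.740e-02 -1.000e-04] pos [ 0.5595 -0.073   0.1074] heading -45.63 open 0.0459 F [-1.32  0.08 -1.75] ff 61.81 t 3.85
```

View pics/w3.png

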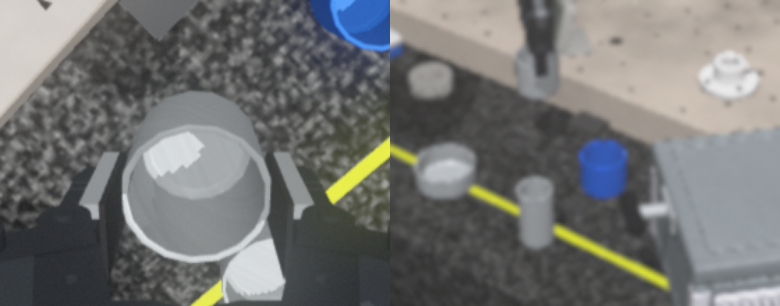

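The middle cup is held upright at its rim, and nothing else has shifted. I'll carry it over the wide cup and measure its offset in the gripper.

>>> apply_moves --moves '[{"tx":-0.036,"ty":0.016,"tz":0,"yaw":0,"jaw":1},{"tx":-0.036,"ty":0.016,"tz":0,"yaw":0,"jaw":1},{"tx":-0.036,"ty":0.0154,"tz":0,"yaw":0,"jaw":1},{"tx":0,"ty":0,"tz":0,"yaw":0,"jaw":1},{"tx":0,"ty":0,"tz":0,"yaw":0,"jaw":1}]'

```text
time_s: 4.45
position: [0.4493, -0.029, 0.1063]
tool_rot: [0.0, 0.922, -0.387, -0.0]
wrist_force: [1.3, 0.7, -0.3]
opening: 0.0462
finger_force: 61.8
```

```bash
cat >> h.py <<'E'
def held(rim_lo=-.001,rim_hi=-.05,R=.024,f=None):
    """rim of held cup in the wrist picture: points in tool frame"""
    from station import optics,sensors
    from scipy.spatial.transform import Rotation as Ro
    s=sensors.get_state();i=optics.camera_info("wrist");p,d=optics.camera("wrist")
    P=cloud(d,np.array(i["camera_matrix"]),np.array(i["extrinsics"]))
    Rt=Ro.from_quat(s["tool_rot"],scalar_first=True).as_matrix();return p,d,P,(P-s["position"])@Rt
E
python3 - <<'E'
from h import *
import cv2
go("first")
p,d,P,Q=held()
np.savez("held.npz",Q=Q,P=P,p=p)
m=(d>0)&(abs(Q[...,1])<.0235)&(abs(Q[...,0])<.04)&(Q[...,2]<.06)
q=Q[m];print(len(q),"min z (rim)",np.percentile(q[:,2],[.5,2,5]).round(4))
for zz in np.arange(-.03,.05,.005):
    k=q[(q[:,2]>zz)&(q[:,2]<zz+.005)]
    if len(k)>5:print(round(zz,3),len(k),"x",k[:,0].min().round(4),k[:,0].max().round(4),"y",k[:,1].min().round(4),k[:,1].max().round(4))
E
```

```text
first tool move [ 0.0003 -0.0007 -0.    ] pos [ 0.4493 -0.029   0.1063] heading -45.53 open 0.0462 F [ 1.27  0.69 -0.25] ff 61.81 t 4.45
25436 min z (rim) [-0.0961 -0.0953 -0.0938]
-0.03 275 x -0.0125 0.0104 y -0.0235 0.0234
-0.025 240 x -0.0126 0.0102 y -0.0235 0.0235
-0.02 396 x -0.0246 0.0219 y -0.0235 0.0235
-0.015 2362 x -0.0259 0.0224 y -0.0234 0.0235
-0.01 1038 x -0.024 0.0221 y -0.0234 0.0235
-0.005 900 x -0.0242 0.0222 y -0.0229 0.0231
0.0 830 x -0.0242 0.0223 y -0.0221 0.0227
0.005 732 x -0.0239 0.022 y -0.0222 0.0215
0.01 697 x -0.0243 0.022 y -0.0221 0.0228
0.015 610 x -0.024 0.022 y -0.0223 0.0231
0.02 873 x -0.0239 0.0221 y -0.0221 0.0233
0.025 2259 x -0.023 0.0045 y -0.0195 0.0208
```

>>> apply_moves --moves '[{"tx":0.001,"ty":-0.0005,"tz":0.025,"yaw":0,"jaw":1},{"tx":0,"ty":0,"tz":0.02,"yaw":0,"jaw":1},{"tx":0,"ty":0,"tz":0.012,"yaw":0,"jaw":1},{"tx":0,"ty":0,"tz":0.008,"yaw":0,"jaw":1},{"tx":0,"ty":0,"tz":0.004,"yaw":0,"jaw":1},{"tx":0,"ty":0,"tz":0,"yaw":0,"jaw":1},{"tx":0,"ty":0,"tz":0,"yaw":0,"jaw":1}]'

```text
time_s: 5.2
position: [0.4519, -0.0295, 0.0381]
tool_rot: [-0.0, 0.922, -0.388, 0.0]
wrist_force: [-0.6, 0.2, -0.7]
opening: 0.0458
finger_force: 61.8
```

Run:
```python
from h import *
go("first")
```

```text
first tool move [-0.0018  0.0009 -0.    ] pos [ 0.4519 -0.0295  0.0381] heading -45.6 open 0.0458 F [-0.58  0.22 -0.71] ff 61.8 t 5.2
```

>>> apply_moves --moves '[{"tx":0,"ty":0,"tz":0.004,"yaw":0,"jaw":1},{"tx":0,"ty":0,"tz":0.002,"yaw":0,"jaw":1},{"tx":0,"ty":0,"tz":0.001,"yaw":0,"jaw":1},{"tx":0,"ty":0,"tz":0,"yaw":0,"jaw":1},{"tx":0,"ty":0,"tz":0,"yaw":0,"jaw":1}]'

```text
time_s: 5.7
position: [0.4513, -0.0295, 0.0313]
tool_rot: [-0.0, 0.922, -0.387, 0.0]
wrist_force: [-1.7, 0.8, 5.8]
opening: 0.0458
finger_force: 62.3
```

Contact at the expected height. I'll release and rise, keeping the fingers near the third cup's height.

>>> apply_moves --moves '[{"tx":0,"ty":0,"tz":0,"yaw":0,"jaw":-0.3},{"tx":0,"ty":0,"tz":0,"yaw":0,"jaw":-0.5},{"tx":0,"ty":0,"tz":0,"yaw":0,"jaw":-0.5},{"tx":0,"ty":0,"tz":0,"yaw":0,"jaw":-0.5},{"tx":0,"ty":0,"tz":-0.02,"yaw":0,"jaw":-0.5},{"tx":0,"ty":0,"tz":-0.04,"yaw":0,"jaw":-0.5},{"tx":0,"ty":0,"tz":-0.05,"yaw":0,"jaw":-0.5},{"tx":0,"ty":0,"tz":-0.02,"yaw":0,"jaw":-0.5},{"tx":0,"ty":0,"tz":0,"yaw":0,"jaw":-0.5}]'

```text
time_s: 6.6
position: [0.4535, -0.0291, 0.1643]
tool_rot: [-0.002, 0.922, -0.387, 0.003]
wrist_force: [-0.5, 0.0, 0.3]
opening: 0.0641
finger_force: 0.0
```

Run:
```python
from h import *
import cv2
go("third")
p,d,P,Q=held()
c=np.array(TG["first"]);rr=np.hypot(P[...,0]-c[0],P[...,1]-c[1])
for n,lo,hi,R in(("first rim",.022,.030,.04),("second rim",.0435,.052,.035)):
    q=P[(d>0)&(P[...,2]>lo)&(P[...,2]<hi)&(rr<R)][:,:]
    if n=="first rim": q=q[np.hypot(q[:,0]-c[0],q[:,1]-c[1])>.028]
    print(n,len(q),cv2.minEnclosingCircle(q[:,:2].astype(np.float32)),np.percentile(q[:,2],[50,95]))
cv2.imwrite("pics/w4.png",p[:,:,::-1])
```

```text
third tool move [ 0.0831  0.108  -0.0004] pos [ 0.4535 -0.0291  0.1643] heading -45.58 open 0.0641 F [-0.49  0.01  0.29] ff 0.0 t 6.6
first rim 607 ((0.44880780577659607, -0.026476074010133743), 0.03212346136569977) [0.02597138 0.02722842]
second rim 547 ((0.4498782455921173, -0.028354451060295105), 0.024054452776908875) [0.04553726 0.04662801]
```

View pics/w4.png

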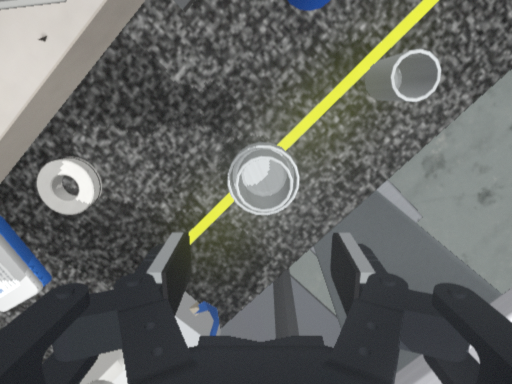

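The middle cup is seated: its rim is at 45.5 mm, near (264,178), and it sits about 2 mm off centre from the wide cup. The third cup's rim shows at (415,76). I'll go to it now.

>>> apply_moves --moves '[{"tx":0.0277,"ty":0.036,"tz":0,"yaw":0,"jaw":-0.5},{"tx":0.0277,"ty":0.036,"tz":0,"yaw":0,"jaw":-0.5},{"tx":0.0277,"ty":0.036,"tz":0.01,"yaw":0,"jaw":-0.5},{"tx":0,"ty":0,"tz":0.02,"yaw":0,"jaw":-0.5},{"tx":0,"ty":0,"tz":0,"yaw":0,"jaw":-0.5}]'

```text
time_s: 7.15
position: [0.4287, -0.1653, 0.127]
tool_rot: [0.001, 0.921, -0.389, -0.004]
wrist_force: [-0.8, 0.7, -1.1]
opening: 0.0638
finger_force: 0.0
```

Run:
```python
from h import *
import cv2
go("third")
p,d,P,Q=held()
c=np.array(TG["third"]);rr=np.hypot(P[...,0]-c[0],P[...,1]-c[1])
q=P[(d>0)&(abs(P[...,2]-.066)<.003)&(rr<.03)]
print(len(q),cv2.minEnclosingCircle(q[:,:2].astype(np.float32)))
```

```text
third tool move [ 0.0031 -0.0051 -0.0001] pos [ 0.4287 -0.1653  0.127 ] heading -45.83 open 0.0638 F [-0.76  0.66 -1.09] ff 0.0 t 7.15
678 ((0.43360525369644165, -0.16160225868225098), 0.017605440691113472)
```

>>> apply_moves --moves '[{"tx":0.002,"ty":-0.005,"tz":0,"yaw":0,"jaw":-0.5},{"tx":0,"ty":0,"tz":0,"yaw":0,"jaw":-0.5},{"tx":0,"ty":0,"tz":0,"yaw":0,"jaw":-0.5},{"tx":0,"ty":0,"tz":0,"yaw":0,"jaw":-0.5}]'

```text
time_s: 7.6
position: [0.4376, -0.1618, 0.1313]
tool_rot: [-0.0, 0.922, -0.387, 0.0]
wrist_force: [0.2, -0.6, -0.5]
opening: 0.0639
finger_force: 0.0
```

Run:
```python
from h import *
go((.434,-.163))
```

```text
(0.434, -0.163) tool move [-0.0017  0.0034 -0.    ] pos [ 0.4376 -0.1618  0.1313] heading -45.53 open 0.0639 F [ 0.16 -0.56 -0.53] ff 0.0 t 7.6
```

>>> apply_moves --moves '[{"tx":-0.0015,"ty":0.003,"tz":0.02,"yaw":0,"jaw":-0.5},{"tx":0,"ty":0,"tz":0.03,"yaw":0,"jaw":-0.5},{"tx":0,"ty":0,"tz":0.02,"yaw":0,"jaw":-0.5},{"tx":0,"ty":0,"tz":0.014,"yaw":0,"jaw":-0.5},{"tx":0,"ty":0,"tz":0.002,"yaw":0,"jaw":-0.2},{"tx":0,"ty":0,"tz":0,"yaw":0,"jaw":0.05},{"tx":0,"ty":0,"tz":0,"yaw":0,"jaw":1},{"tx":0,"ty":0,"tz":0,"yaw":0,"jaw":1},{"tx":0,"ty":0,"tz":0,"yaw":0,"jaw":1},{"tx":0,"ty":0,"tz":0,"yaw":0,"jaw":1}]'

```text
time_s: 8.6
position: [0.435, -0.1635, 0.0458]
tool_rot: [-0.0, 0.922, -0.387, 0.001]
wrist_force: [-0.0, 0.3, 5.3]
opening: 0.0328
finger_force: 60.0
```

Run:
```python
from h import *
go("first")
```

```text
first tool move [-0.0857 -0.105   0.    ] pos [ 0.435  -0.1635  0.0458] heading -45.58 open 0.0328 F [-0.03  0.34  5.34] ff 60.05 t 8.6
```

>>> apply_moves --moves '[{"tx":0,"ty":0,"tz":-0.02,"yaw":0,"jaw":1},{"tx":0,"ty":0,"tz":-0.04,"yaw":0,"jaw":1},{"tx":0,"ty":0,"tz":-0.03,"yaw":0,"jaw":1},{"tx":-0.0285,"ty":-0.035,"tz":0,"yaw":0,"jaw":1},{"tx":-0.0285,"ty":-0.035,"tz":0,"yaw":0,"jaw":1},{"tx":-0.0285,"ty":-0.035,"tz":0,"yaw":0,"jaw":1},{"tx":0,"ty":0,"tz":0,"yaw":0,"jaw":1},{"tx":0,"ty":0,"tz":0,"yaw":0,"jaw":1},{"tx":0,"ty":0,"tz":0,"yaw":0,"jaw":1}]'

```text
time_s: 9.5
position: [0.4485, -0.0294, 0.1344]
tool_rot: [0.0, 0.922, -0.388, -0.001]
wrist_force: [0.3, -0.2, -1.2]
opening: 0.0331
finger_force: 60.0
```

Run:
```python
from h import *
import cv2
go((.4503,-.0287))
p,d,P,Q=held()
m=(d>0)&(abs(Q[...,1])<.0168)&(abs(Q[...,0])<.03)
q=Q[m]
for zz in np.arange(-.03,.055,.005):
    k=q[(q[:,2]>zz)&(q[:,2]<zz+.005)]
    if len(k)>5:print(round(zz,3),len(k),"x",k[:,0].min().round(4),k[:,0].max().round(4),"y",k[:,1].min().round(4),k[:,1].max().round(4))
c=np.array([.45,-.0285]);rr=np.hypot(P[...,0]-c[0],P[...,1]-c[1]);q=P[(d>0)&(abs(P[...,2]-.0455)<.003)&(rr<.035)&(rr>.018)]
print(len(q),cv2.minEnclosingCircle(q[:,:2].astype(np.float32)) if len(q) else 0)
cv2.imwrite("pics/w5.png",p[:,:,::-1])
```

```text
(0.4503, -0.0287) tool move [ 0.0007 -0.0018 -0.    ] pos [ 0.4485 -0.0294  0.1344] heading -45.65 open 0.0331 F [ 0.25 -0.17 -1.18] ff 59.97 t 9.5
-0.03 195 x -0.0125 0.0102 y -0.0168 0.0167
-0.025 1094 x -0.019 0.0157 y -0.0167 0.0167
-0.02 1210 x -0.0198 0.0157 y -0.0167 0.0167
-0.015 820 x -0.0176 0.0157 y -0.0168 0.0166
-0.01 736 x -0.0178 0.0157 y -0.0166 0.0168
-0.005 638 x -0.0174 0.0159 y -0.0168 0.0167
0.0 570 x -0.0175 0.0156 y -0.0162 0.0167
0.005 489 x -0.0174 0.0154 y -0.0163 0.0166
0.01 459 x -0.0174 0.0155 y -0.0163 0.0165
0.015 394 x -0.0177 0.0157 y -0.0162 0.0165
0.02 351 x -0.0179 0.0155 y -0.0163 0.0166
0.025 315 x -0.0175 0.0154 y -0.0164 0.0163
0.03 262 x -0.0175 0.0156 y -0.0164 0.0167
0.035 225 x -0.0174 0.0156 y -0.0165 0.0161
0.04 89 x -0.0176 0.015 y -0.0136 0.0141
466 ((0.4499453902244568, -0.028322014957666397), 0.02396080642938614)
```

View pics/w5.png

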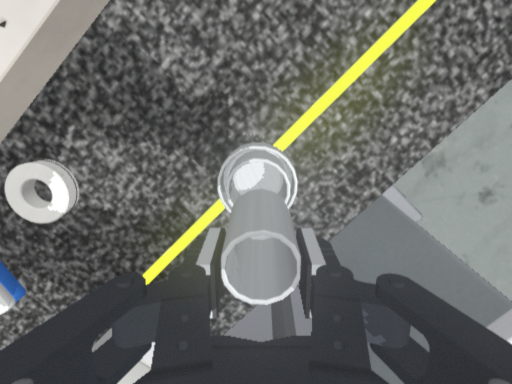

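The narrow cup is held upright (rim at 262,265), and the middle cup's rim (258,183) measures at (0.450,-0.028). I'll correct by 1–2 mm, then lower.

>>> apply_moves --moves '[{"tx":0.0015,"ty":-0.0015,"tz":0.02,"yaw":0,"jaw":1},{"tx":0,"ty":0,"tz":0.015,"yaw":0,"jaw":1},{"tx":0,"ty":0,"tz":0,"yaw":0,"jaw":1},{"tx":0,"ty":0,"tz":0,"yaw":0,"jaw":1},{"tx":0,"ty":0,"tz":0,"yaw":0,"jaw":1}]'

```text
time_s: 10.05
position: [0.4519, -0.0293, 0.1006]
tool_rot: [-0.0, 0.922, -0.388, 0.001]
wrist_force: [-0.6, 0.1, -1.0]
opening: 0.0326
finger_force: 60.0
```

Run:
```python
from h import *
go((.4507,-.029))
```

```text
(0.4507, -0.029) tool move [-0.0011  0.0007 -0.    ] pos [ 0.4519 -0.0293  0.1006] heading -45.65 open 0.0326 F [-0.59  0.06 -0.96] ff 59.98 t 10.05
```

>>> apply_moves --moves '[{"tx":-0.0005,"ty":0.0005,"tz":0.012,"yaw":0,"jaw":1},{"tx":0,"ty":0,"tz":0.01,"yaw":0,"jaw":1},{"tx":0,"ty":0,"tz":0.01,"yaw":0,"jaw":1},{"tx":0,"ty":0,"tz":0.008,"yaw":0,"jaw":1},{"tx":0,"ty":0,"tz":0.004,"yaw":0,"jaw":1},{"tx":0,"ty":0,"tz":0,"yaw":0,"jaw":1},{"tx":0,"ty":0,"tz":0,"yaw":0,"jaw":1}]'

```text
time_s: 10.75
position: [0.4509, -0.0288, 0.0559]
tool_rot: [-0.0, 0.922, -0.387, 0.0]
wrist_force: [0.2, -0.2, -0.2]
opening: 0.0325
finger_force: 60.0
```

>>> apply_moves --moves '[{"tx":0,"ty":0,"tz":0.003,"yaw":0,"jaw":1},{"tx":0,"ty":0,"tz":0.0015,"yaw":0,"jaw":1},{"tx":0,"ty":0,"tz":0.001,"yaw":0,"jaw":1},{"tx":0,"ty":0,"tz":0,"yaw":0,"jaw":1},{"tx":0,"ty":0,"tz":0,"yaw":0,"jaw":1}]'

```text
time_s: 11.25
position: [0.4508, -0.0289, 0.0507]
tool_rot: [-0.0, 0.922, -0.387, 0.0]
wrist_force: [-1.0, -0.0, 3.8]
opening: 0.033
finger_force: 60.4
```

>>> apply_moves --moves '[{"tx":0,"ty":0,"tz":0,"yaw":0,"jaw":0},{"tx":0,"ty":0,"tz":0,"yaw":0,"jaw":-0.4},{"tx":0,"ty":0,"tz":0,"yaw":0,"jaw":-0.5},{"tx":0,"ty":0,"tz":0,"yaw":0,"jaw":-0.5},{"tx":0,"ty":0,"tz":-0.02,"yaw":0,"jaw":-0.5},{"tx":0,"ty":0,"tz":-0.04,"yaw":0,"jaw":-0.5},{"tx":0,"ty":0,"tz":-0.05,"yaw":0,"jaw":-0.5},{"tx":0,"ty":0,"tz":-0.03,"yaw":0,"jaw":-0.5},{"tx":0,"ty":0,"tz":0,"yaw":0,"jaw":-0.5},{"tx":0,"ty":0,"tz":0,"yaw":0,"jaw":-0.5}]'

```text
time_s: 12.25
position: [0.4505, -0.0288, 0.1906]
tool_rot: [-0.001, 0.922, -0.388, 0.0]
wrist_force: [0.0, 0.1, 0.2]
opening: 0.0644
finger_force: 0.0
```

Run:
```python
from h import *
import cv2
go("bar")
p,d,P,Q=held()
c=np.array([.45,-.0285]);rr=np.hypot(P[...,0]-c[0],P[...,1]-c[1])
for n,z,R0,R in(("first",.026,.028,.04),("second",.0455,.0205,.03),("third",.071,0,.03)):
    q=P[(d>0)&(abs(P[...,2]-z)<.003)&(rr<R)&(rr>R0)]
    print(n,len(q),cv2.minEnclosingCircle(q[:,:2].astype(np.float32)) if len(q) else 0,np.percentile(q[:,2],[50,95]) if len(q) else 0)
```

```text
bar tool move [ 0.1605  0.2055 -0.0003] pos [ 0.4505 -0.0288  0.1906] heading -45.62 open 0.0644 F [0.03 0.11 0.19] ff 0.0 t 12.25
first 469 ((0.44887006282806396, -0.026319870725274086), 0.03204807639122009) [0.02603868 0.02735344]
second 327 ((0.450039803981781, -0.02813827432692051), 0.02403164654970169) [0.0454887 0.0466228]
third 407 ((0.4496196508407593, -0.027093978598713875), 0.017643505707383156) [0.07110846 0.07230778]
```

The nest is right: rims at 26, 45.5 and 71 mm, all within 2 mm of centre. Next is the handle.

>>> apply_moves --moves '[{"tx":0.026,"ty":0.034,"tz":0,"yaw":0,"jaw":-1},{"tx":0.026,"ty":0.034,"tz":0,"yaw":0,"jaw":-1},{"tx":0.026,"ty":0.034,"tz":0,"yaw":0,"jaw":-1},{"tx":0.026,"ty":0.034,"tz":0,"yaw":0,"jaw":-1},{"tx":0.026,"ty":0.034,"tz":0,"yaw":0,"jaw":-1},{"tx":0.026,"ty":0.034,"tz":0,"yaw":0,"jaw":-1},{"tx":0,"ty":0,"tz":0,"yaw":0,"jaw":-1},{"tx":0,"ty":0,"tz":0,"yaw":0,"jaw":-1},{"tx":0,"ty":0,"tz":0,"yaw":0,"jaw":-1},{"tx":0,"ty":0,"tz":0,"yaw":0,"jaw":-1}]'

```text
time_s: 13.3
position: [0.4141, -0.282, 0.1898]
tool_rot: [-0.0, 0.922, -0.387, -0.001]
wrist_force: [-0.1, 0.5, -0.1]
opening: 0.0854
finger_force: 0.0
```

Run:
```python
from h import *
import cv2
go("bar")
p,d,P,Q=held()
c=np.array(TG["bar"]);rel=P[...,:2]-c;bx=rel@np.array([.70,-.714]);by=rel@np.array([.714,.70])
m=(d>0)&(abs(bx)<.013)&(abs(by)<.035)&(abs(P[...,2]-.112)<.015)
q=P[m];print(len(q),cv2.minAreaRect(q[:,:2].astype(np.float32)),"zmax",np.percentile(q[:,2],[50,98]))
cv2.imwrite("pics/w6.png",p[:,:,::-1])
```

```text
bar tool move [ 0.0049  0.0024 -0.    ] pos [ 0.4141 -0.282   0.1898] heading -45.5 open 0.0854 F [-0.09  0.54 -0.12] ff 0.0 t 13.3
1666 ((0.41812554001808167, -0.2888168394565582), (0.04548376798629761, 0.020395658910274506), 44.27621841430664) zmax [0.11735255 0.11957819]
```

View pics/w6.png

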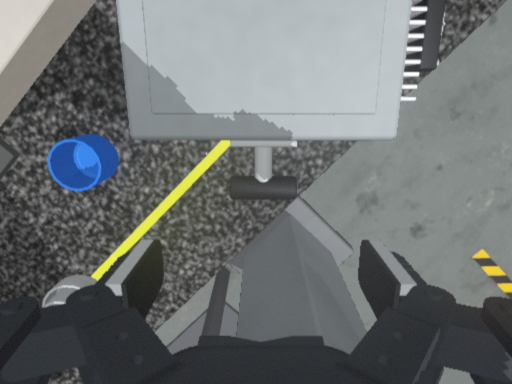

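The T-bar is at (264,187), square to the fingers, with the lid edge clear ahead. I'll descend and pinch its ends.

>>> apply_moves --moves '[{"tx":0.006,"ty":0.0025,"tz":0.03,"yaw":0,"jaw":-1},{"tx":0,"ty":0,"tz":0.03,"yaw":0,"jaw":-1},{"tx":0,"ty":0,"tz":0.025,"yaw":0,"jaw":-1},{"tx":0,"ty":0,"tz":0.015,"yaw":0,"jaw":-1},{"tx":0,"ty":0,"tz":0,"yaw":0,"jaw":-1},{"tx":0,"ty":0,"tz":0,"yaw":0,"jaw":-1},{"tx":0,"ty":0,"tz":0,"yaw":0,"jaw":-1}]'

```text
time_s: 14.05
position: [0.4175, -0.2891, 0.0916]
tool_rot: [-0.0, 0.922, -0.387, 0.001]
wrist_force: [0.0, 0.0, 0.3]
opening: 0.0849
finger_force: 0.0
```

Run:
```python
from h import *
go((.4165,-.2879))
```

```text
(0.4165, -0.2879) tool move [-0.0016 -0.0001 -0.    ] pos [ 0.4175 -0.2891  0.0916] heading -45.54 open 0.0849 F [0.01 0.03 0.25] ff 0.0 t 14.05
```

>>> apply_moves --moves '[{"tx":-0.001,"ty":0,"tz":0.002,"yaw":0,"jaw":-0.5},{"tx":0,"ty":0,"tz":0,"yaw":0,"jaw":-0.1},{"tx":0,"ty":0,"tz":0,"yaw":0,"jaw":1},{"tx":0,"ty":0,"tz":0,"yaw":0,"jaw":1},{"tx":0,"ty":0,"tz":0,"yaw":0,"jaw":1},{"tx":0,"ty":0,"tz":0,"yaw":0,"jaw":1},{"tx":0,"ty":0,"tz":0,"yaw":0,"jaw":1}]'

```text
time_s: 14.75
position: [0.417, -0.2874, 0.0892]
tool_rot: [-0.001, 0.922, -0.387, 0.001]
wrist_force: [1.9, 9.2, 4.2]
opening: 0.0449
finger_force: 60.6
```

Run:
```python
from h import *
go("bar")
r=.1923;a0=np.arctan2(10.5,192)
a=np.radians(np.arange(0,61,4))+a0
x=-r*np.cos(a);z=r*np.sin(a)
print("tx",np.diff(x).round(4).tolist());print("tz",(-np.diff(z)).round(4).tolist(),x[-1]-x[0],z[-1]-z[0])
```

```text
bar tool move [-0.0009  0.0007 -0.    ] pos [ 0.417  -0.2874  0.0892] heading -45.56 open 0.0449 F [1.94 9.22 4.25] ff 60.58 t 14.75
tx [0.0012, 0.0021, 0.003, 0.004, 0.0048, 0.0057, 0.0065, 0.0073, 0.0081, 0.0088, 0.0095, 0.0101, 0.0107, 0.0113, 0.0118]
tz [-0.0134, -0.0133, -0.0131, -0.0128, -0.0125, -0.0122, -0.0117, -0.0112, -0.0107, -0.0101, -0.0095, -0.0088, -0.0081, -0.0073, -0.0065] 0.10510042918408129 0.16103785202654033
```

Gripped, so I'll lift along the arc at 2° per row.

>>> apply_moves --moves '[{"tx":0.0006,"ty":0,"tz":-0.0067,"yaw":0,"jaw":1},{"tx":0.0006,"ty":0,"tz":-0.0067,"yaw":0,"jaw":1},{"tx":0.001,"ty":0,"tz":-0.0067,"yaw":0,"jaw":1},{"tx":0.0011,"ty":0,"tz":-0.0066,"yaw":0,"jaw":1},{"tx":0.0015,"ty":0,"tz":-0.0066,"yaw":0,"jaw":1},{"tx":0.0015,"ty":0,"tz":-0.0065,"yaw":0,"jaw":1},{"tx":0.002,"ty":0,"tz":-0.0064,"yaw":0,"jaw":1},{"tx":0.002,"ty":0,"tz":-0.0064,"yaw":0,"jaw":1},{"tx":0.0024,"ty":0,"tz":-0.0063,"yaw":0,"jaw":1},{"tx":0.0024,"ty":0,"tz":-0.0062,"yaw":0,"jaw":1},{"tx":0.0028,"ty":0,"tz":-0.0061,"yaw":0,"jaw":1},{"tx":0.0029,"ty":0,"tz":-0.0061,"yaw":0,"jaw":1}]'

```text
time_s: 15.95
position: [0.4307, -0.3014, 0.1638]
tool_rot: [-0.002, 0.922, -0.388, -0.001]
wrist_force: [5.9, 3.8, -8.9]
opening: 0.0449
finger_force: 62.4
```

>>> apply_moves --moves '[{"tx":0.0032,"ty":0,"tz":-0.0059,"yaw":0,"jaw":1},{"tx":0.0033,"ty":0,"tz":-0.0058,"yaw":0,"jaw":1},{"tx":0.0036,"ty":0,"tz":-0.0056,"yaw":0,"jaw":1},{"tx":0.0037,"ty":0,"tz":-0.0056,"yaw":0,"jaw":1},{"tx":0.004,"ty":0,"tz":-0.0054,"yaw":0,"jaw":1},{"tx":0.0041,"ty":0,"tz":-0.0053,"yaw":0,"jaw":1},{"tx":0.0044,"ty":0,"tz":-0.0051,"yaw":0,"jaw":1},{"tx":0.0044,"ty":0,"tz":-0.005,"yaw":0,"jaw":1},{"tx":0.0047,"ty":0,"tz":-0.0048,"yaw":0,"jaw":1},{"tx":0.0048,"ty":0,"tz":-0.0047,"yaw":0,"jaw":1},{"tx":0.005,"ty":0,"tz":-0.0044,"yaw":0,"jaw":1},{"tx":0.0051,"ty":0,"tz":-0.0044,"yaw":0,"jaw":1}]'

```text
time_s: 17.15
position: [0.4641, -0.3356, 0.2245]
tool_rot: [-0.003, 0.922, -0.388, -0.004]
wrist_force: [1.1, 8.7, -4.4]
opening: 0.0449
finger_force: 62.1
```

>>> apply_moves --moves '[{"tx":0.0053,"ty":0,"tz":-0.0041,"yaw":0,"jaw":1},{"tx":0.0054,"ty":0,"tz":-0.004,"yaw":0,"jaw":1},{"tx":0.0056,"ty":0,"tz":-0.0037,"yaw":0,"jaw":1},{"tx":0.0057,"ty":0,"tz":-0.0036,"yaw":0,"jaw":1},{"tx":0.0059,"ty":0,"tz":-0.0033,"yaw":0,"jaw":1},{"tx":0.0059,"ty":0,"tz":-0.0032,"yaw":0,"jaw":1},{"tx":0,"ty":0,"tz":0,"yaw":0,"jaw":1},{"tx":0,"ty":0,"tz":0,"yaw":0,"jaw":1},{"tx":0,"ty":0,"tz":0,"yaw":0,"jaw":1},{"tx":0,"ty":0,"tz":0,"yaw":0,"jaw":1}]'

```text
time_s: 18.15
position: [0.4876, -0.3596, 0.2469]
tool_rot: [-0.003, 0.922, -0.387, -0.004]
wrist_force: [0.3, 9.1, -2.0]
opening: 0.0446
finger_force: 62.1
```

Run:
```python
from h import *
from station import optics,sensors
import cv2
go("bar")
s=sensors.get_state();p=np.array(s["position"]);h=np.array(TG["bar"])+np.array([.001+.192,0])@np.array([[.70,-.714],[.714,.70]])
dx=(p[:2]-h)@np.array([.70,-.714]);print("bar angle",np.degrees(np.arctan2(p[2]+.0213-.1,-dx))-3.13,"r",np.hypot(dx,p[2]+.0213-.1))
i=optics.camera_info("scene");b,d=optics.camera("scene");P=cloud(d,np.array(i["camera_matrix"]),np.array(i["extrinsics"]))
rel=P[...,:2]-h;bx=rel@np.array([.70,-.714]);by=rel@np.array([.714,.70])
m=(d>0)&(bx<.0)&(bx>-.12)&(by>.05)&(by<.084)&(P[...,2]>.13)&(P[...,2]<.3);q=np.c_[bx[m],P[m][:,2]]
if len(q)>10:
    vx=cv2.fitLine(q.astype(np.float32),cv2.DIST_HUBER,0,.01,.01).ravel();print("lid plane",len(q),np.degrees(np.arctan2(vx[1],-vx[0])))
cv2.imwrite("pics/s2.png",cv2.resize(b[120:300,150:390,::-1],(800,600),interpolation=cv2.INTER_CUBIC))
```

```text
bar tool move [-0.102   0.0006  0.001 ] pos [ 0.4876 -0.3596  0.2469] heading -45.57 open 0.0446 F [ 0.27  9.14 -1.98] ff 62.11 t 18.15
bar angle 58.45886377306926 r 0.19125567228558962
lid plane 22 -123.41665
```

View pics/s2.png

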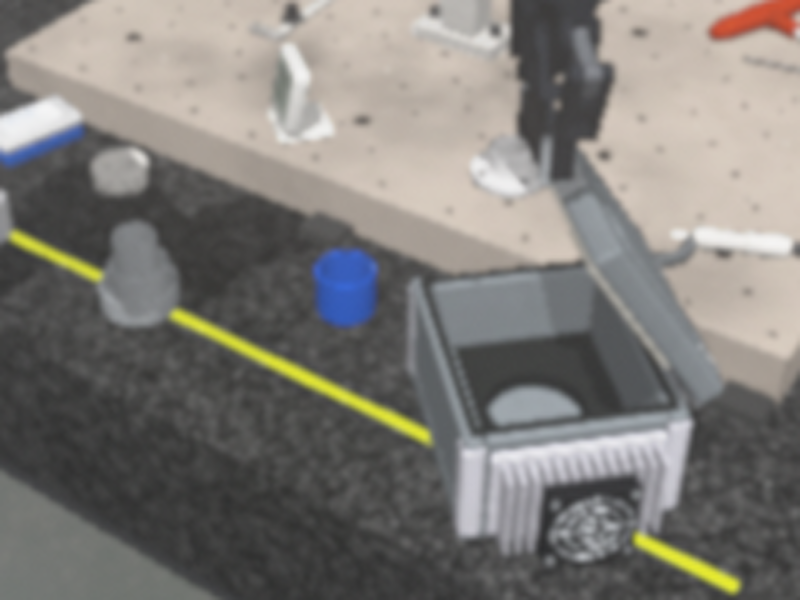

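The lid is held open at roughly 57–58°, with the nest standing at (137,275) and the bystanders in place. I'll nudge it about 1.5° and let it settle.

>>> apply_moves --moves '[{"tx":0.0025,"ty":0,"tz":-0.0015,"yaw":0,"jaw":1},{"tx":0.0025,"ty":0,"tz":-0.0015,"yaw":0,"jaw":1},{"tx":0,"ty":0,"tz":0,"yaw":0,"jaw":1},{"tx":0,"ty":0,"tz":0,"yaw":0,"jaw":1},{"tx":0,"ty":0,"tz":0,"yaw":0,"jaw":1},{"tx":0,"ty":0,"tz":0,"yaw":0,"jaw":1},{"tx":0,"ty":0,"tz":0,"yaw":0,"jaw":1},{"tx":0,"ty":0,"tz":0,"yaw":0,"jaw":1},{"tx":0,"ty":0,"tz":0,"yaw":0,"jaw":1},{"tx":0,"ty":0,"tz":0,"yaw":0,"jaw":1}]'

```text
time_s: 19.2
position: [0.4912, -0.3632, 0.2495]
tool_rot: [-0.003, 0.922, -0.388, -0.004]
wrist_force: [0.6, 8.3, -2.7]
opening: 0.045
finger_force: 61.9
```

Run:
```python
from h import *
from station import optics,sensors
import cv2
h=np.array(TG["bar"])+np.array([.001+.192,0])@np.array([[.70,-.714],[.714,.70]])
for n in("top","wrist"):
    p=np.array(sensors.get_state()["position"]);dx=(p[:2]-h)@np.array([.70,-.714]);print(p.round(4),"bar angle",np.degrees(np.arctan2(p[2]+.0213-.1,-dx))-3.13)
    i=optics.camera_info(n);b,d=optics.camera(n);P=cloud(d,np.array(i["camera_matrix"]),np.array(i["extrinsics"]))
    rel=P[...,:2]-h;bx=rel@np.array([.70,-.714]);by=rel@np.array([.714,.70])
    for s in(-1,1):
        m=(d>0)&(bx<.0)&(bx>-.09)&(by*s>.045)&(by*s<.084)&(P[...,2]>.12)&(P[...,2]<.26);q=np.c_[bx[m],P[m][:,2]]
        if len(q)>30:
            v=cv2.fitLine(q.astype(np.float32),cv2.DIST_HUBER,0,.01,.01).ravel();print(n,s,len(q),"lid",np.degrees(np.arctan(-v[1]/v[0])))
print(sensors.get_state()["qd"],sensors.get_state()["finger_force"])
```

```text
[ 0.4912 -0.3632  0.2495] bar angle 60.16995895011335
[ 0.4912 -0.3632  0.2495] bar angle 60.163281021798355
wrist -1 10697 lid 56.99408
wrist 1 10735 lid 55.79325
[ 0.00161204 -0.00164086 -0.00100053 -0.00070687  0.00040298 -0.0009215 ] 61.86910271644592
```

Bar geometry gives 60.2°, but the crude plane fit gives 56–57°, possibly biased by the lid's edge faces. I'll run a cleaner check before handing in.

Run:
```python
from h import *
from station import optics
h=np.array(TG["bar"])+np.array([.001+.192,0])@np.array([[.70,-.714],[.714,.70]])
i=optics.camera_info("wrist");b,d=optics.camera("wrist");P=cloud(d,np.array(i["camera_matrix"]),np.array(i["extrinsics"]))
rel=P[...,:2]-h;bx=rel@np.array([.70,-.714]);by=rel@np.array([.714,.70])
m=(d>0)&(abs(by)<.075)&(bx>-.13)&(bx<.06)&(P[...,2]>.1)&(P[...,2]<.27);q=np.c_[bx[m],P[m][:,2]]
best=[]
for a in np.arange(50,70,.25):
    t=np.radians(a);n=np.array([np.sin(t),np.cos(t)]);hst,e=np.histogram(q@n,bins=np.arange(-.3,.5,.002));k=hst.argmax();best.append((hst[k],a,round(e[k]-.1*np.cos(t),4)))
print(sorted(best)[::-1][:5])
```

```text
[(np.int64(27123), np.float64(58.75), np.float64(0.0201)), (np.int64(26644), np.float64(58.25), np.float64(0.0214)), (np.int64(26526), np.float64(58.0), np.float64(0.021)), (np.int64(26072), np.float64(57.5), np.float64(0.0223)), (np.int64(23902), np.float64(57.25), np.float64(0.0219))]
```

The clean plane fit gives about 58.5° and the bar geometry 60.2°, both well inside ±6°, and the lid is steady. Handing in.

```bash
python3 -c "
from station import env
print(env.finish_job())"
```

```text
the job is handed in; nothing more can be done
None
```

I handed the job in with the three cups nested upright in the widest one and the gripper holding the lid by its T-handle at 58–60° by my measurements; the thermometer, ring gauge and flange were not touched, and no verdict was returned.

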